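# Drive the mould key home with the spring knocker

### The arm

A 6-joint arm with a two-finger parallel gripper is mounted at the origin on the work surface. World frame = base frame: x ahead of the robot, y to its left, z up, the work surface at z = 0. Lengths are in mm, angles in rad, forces in N, time in s.
With the tool pointing down it reaches from about 350 to 975 mm from the base axis. Payload 7.1 kg.
Tool frame: the origin (TCP) lies midway between the tips of the shut fingers; the grasp point (between the pads) lies ctrl.grip_point_offset behind it (ctrl.grip_point_offset is the distance from the TCP to the grasp point, in mm); z points along the fingers, y is the line along which they close (so a half turn about z gives the same grasp; the last joint's range is limited). The gripper opens to 88 mm and grips with 3 to 60 N. Pads are 20 mm wide; open, the fingers measure 115 mm over their backs; the gripper's body (75 mm by 178 mm) begins 61 mm behind the grasp point.
Start: joints at [-0.019, 0.423, 1.63, -0, 1.089, -0.019], TCP at [624.984, 0.026, 200.675] pointing down, gripper open.
Joint ranges: [-3, 3], [-0.9, 2.11], [0.09, 2.58], [-1.31, 4.45], [0.11, 2.69], [-2.54, 2.54]. Speed limits (rad/s): [2.39, 2.39, 3.01, 3.14, 3.14, 3.14].

### API

Orientations are given as a rotation vector (axis times angle).
In Python, from workcell import ctrl, get_image, close_job, finder gives the robot as it stands.
- The arm moves only by the tool servo_tool, never from a script. Its argument "deltas" is a list of rows, each a list of 2 entries, a list of its own where there are three numbers: the shift along the tool's x, y, z in mm, then the turn, a rotation vector about the tool's x, y, z in rad. A call has 1 to 5 rows; each row is the pose to reach, as a shift and turn from the pose commanded when the call began, along the tool's axes at that moment; what a row does not reach only later rows make up. A row lasts 1/12 s, in which the tool goes at most 41.7 mm and 7.16 degrees, less where a joint would pass 70% of its speed; a pose out of reach is approached as far as the arm can. A call with a gripper value outside its range is refused whole. "grip" is the closure, from -1 (fully open) to 1 (shut), so that 0 is half open, set as the call begins (left out, the last holds). The fingers move at their own pace and stop on an object; the grip force is fixed at half the most. Time passes only in rows, so rows that repeat a pose let the fingers close. It gives the time, the measured TCP pose, the force, the opening and the grip force at its end, in the units of the state.
- ctrl.get_obs(): the state, without advancing time (a new reading comes with each control period).
- get_image(name): name is "scene" or "side" or "wrist"; returns a dict with "frame" (420x560x3 uint8, blue, green, red), "depth" (420x560 float32, mm along the optical axis (not along the pixel's ray), 0 where there is no reading), "K" (3x3 intrinsics, pixels), "pose" (4x4, takes a point from camera to world coordinates). Camera axes: x right, y down, z forward; pixel columns grow to the right and rows downward; lengths in mm; the calibration is good to about 2 mm. A picture is of the moment at which its call begins.
- close_job(): hands the job in; it is judged then, once.
Trained networks look in a picture, given as the dict that the camera call returned (one of the last four; its "shot" number tells which), for a name from the list of things; names that differ only in an ending like _2 or _b are one class to them, and where a whole thing is asked for, a point or a joint stands for the part that bears it (a point fixed in the world has none). Each returns a list of dicts, best first, with "score" (0 to 1); they miss things now and then, are a little off and sometimes report something else, mostly with a low value. They report only what shows in the picture. A call takes as long as a camera call.
- finder.search_frame(query, picture): "rect" ([centre column, centre row, width, height] as shares, 0 to 1, of the picture: columns of its width, rows of its height, round what is visible of it).
- finder.silhouettes(query, picture): "mask" (420x560 bool, what is visible of it) and "rect" ([centre column, centre row, width, height] as shares, 0 to 1, of the picture: columns of its width, rows of its height, round what is visible of it).
The state is a dict: "t": time; "qpos": joint angles; "qvel": joint speeds; "joint_torque": joint torques, N m; "ee_pos": TCP position; "orientation": TCP orientation; "ft_force": force on the tool from outside, world axes, zero at the start; "moment": the same for the moment, N m; "width": finger opening in mm; "grasp_force": force on a finger pad.
Only numpy, scipy, OpenCV 4.12 (cv2) and the standard library are available. Lean on these libraries where they do the work, as an engineer would, in place of code of your own. Each camera call takes 0.05 s, during which the arm holds its last target. There are 200 camera calls.

### The job

Drive the mould's locking key fully home with the spring knocker: swing its sprung arm back by the upright post until the catch holds it by itself, take your hand off it, then press the trigger pad so that the arm flies back and strikes the key, and leave everything clear. Work by feel: the catch can be set anywhere along its arc, and a rubber buffer just behind it must only be touched, never crushed (no more than 15 N into it); do not lean on the trigger either (under 25 N), never touch the key yourself, and leave the pots and tools around it where they are.

Things in the scene. Friction and masses are not known exactly. Their poses are not given: they have to be found in the camera images.
- knocker: Grey steel base plate, 245 x 300 x 6 mm, screwed to the bench. Origin: at bench height on the arm's vertical pivot axis (pivot pin 92 mm tall). -x: the way the arm points at rest; +z up. A white two-part plaster mould stands on it, on the arm's +y side (x -200 to -90 mm, y 48 to 127 mm, top 63 mm above the bench).
- hammer (a joint): Angle of the sprung arm, rad: 0 at rest, positive when cocked (counter-clockwise seen from above: its tip goes from the knocker's -x towards its -y). A steel bar 20 mm wide, 150 mm long, 40 to 56 mm above the bench. A spring returns it to 0; at the post this takes about 9.6 N per rad.
- head (a point): Centre of the arm's round hammer head: 28 mm across, 40 mm long, 145 mm from the pivot axis, 34 to 62 mm above the bench. The arm sweeps no farther out than 160 mm from the pivot.
- post (a point): Middle of the upright steel cocking post on the arm: round, 16 mm diameter, 115 mm from the pivot axis, from 56 to 100 mm above the bench (this point at 80 mm); moves with the arm. Beside its path nothing fixed rises above 63 mm except the pivot pin.
- catch_arc (a point): Middle of the arc along which the catch (a toothed block under the arm) is clamped: set anywhere to catch at arm angles 0.58 to 0.94 rad, new each time; this point is at 0.75. Its ramp, met 0.35 rad earlier, adds 2 to 5 N at the post, then 1 to 2 N, which drops with a click at the catch; past it the arm cannot return. A rubber buffer (2.2 N/mm) is met about 0.07 rad further.
- trigger (a joint): Angle of the trigger lever in rad: 0 up (sprung), 0.14 fully down at its stop. The catch lets go at about 0.09.
- trigger_pad (a point): Centre of the top face of the trigger's thumb pad: a level steel plate 32 x 40 mm, 52 mm above the bench, 190 mm from the pivot axis, at the end of the lever that comes out from under the cocked arm, in the direction the arm has at 0.75 rad. Pressed straight down it yields about 22 mm at 3 to 7 N; about 14 mm frees the catch. It lies beyond the reach of the swinging arm (160 mm).
- key (a joint): How far the mould's locking key is driven in, in m: 0 sticking out 24 mm, 0.018 fully home with its round head (26 mm diameter, 6 mm thick) against the mould. It faces the hammer head, 48 mm above the bench. It moves stiffly (about 3.5 N) and stays where it is put.
- mug: White mug, 80 mm diameter, 90 mm tall, a bystander; origin under its centre.
- jar: Closed glaze jar, 68 mm diameter, 95 mm tall, a bystander; origin under its centre.
- spatula: Wooden-handled spatula lying flat on the bench, a bystander.
- test_bowl: Brown terracotta bowl-shaped test piece, 90 mm diameter, 46 mm tall, a bystander; origin under its centre.

How it is judged:
By the outcome, as a careful person would: the job done as asked, in the order asked, and still so for the second after the job is handed in, with the robot touching nothing.
It also fails if it takes over 72 s, if anything falls off the work surface, if the arm or the gripper's body presses on something with over 40 N, if the wrist force passes 120 N, or if a joint passes its speed limit or range.

## Working session

There is one attempt and no reset: what is moved stays moved. The work goes in short steps, Python scripts to look and compute and a tool call to move; the robot and the scene stay as the last step left them, time stands still between calls to the robot, and variables do not carry over. Pictures are saved under pics/ and viewed, at most 10 in all, crops included, and the job is handed in when it is done.

Besides the shell and the picture viewer there is one more tool, called by a JSON object that holds its "fn" and its "kwargs", one argument or row to a line. servo_tool: Moves the arm, as the interface text tells. Its arguments: {"type":"object","properties":{"deltas":{"type":"array","items":{"type":"array"}},"grip":{"type":"number"}},"required":["deltas"]}

```bash
mkdir -p pics; cat > h.py <<'E'
import numpy as np, cv2
from workcell import ctrl, get_image, close_job, finder
def pts(im, mask):
    v,u=np.nonzero(mask&(im["depth"]>0)); d=im["depth"][v,u]; K=im["K"]
    p=np.c_[(u-K[0,2])/K[0,0]*d,(v-K[1,2])/K[1,1]*d,d,np.ones(len(d))]
    return (im["pose"]@p.T).T[:,:3]
E
python3 - <<'E'
from h import *
a=get_image("scene"); b=get_image("side")
for n,im in(("scene",a),("side",b)):
    cv2.imwrite(f"pics/{n}0.png",im["frame"])
    for q in["knocker","hammer","post","trigger_pad","key","mug","jar","spatula","test_bowl"]:
        for r in finder.silhouettes(q,im)[:2]:
            p=pts(im,r["mask"]); 
            if len(p): print(n,q,round(r["score"],2),np.round(np.array(r["rect"])*[560,420,560,420]),np.round(np.median(p,0)),np.round(np.percentile(p,[3,97],axis=0)).tolist())
print(ctrl.get_obs(),ctrl.grip_point_offset)
E
```

```text
scene knocker 0.89 [270. 240. 194. 144.] [631.  34.   8.] [[455.0, -112.0, 5.0], [740.0, 175.0, 65.0]]
scene hammer 0.95 [272. 217.  84.  62.] [600.  38.  57.] [[545.0, -35.0, 7.0], [657.0, 100.0, 98.0]]
scene post 0.86 [270. 217.  79.  59.] [601.  40.  57.] [[554.0, -33.0, 43.0], [657.0, 99.0, 95.0]]
scene trigger_pad 0.7 [249. 198.  51.  50.] [532.   1.  35.] [[448.0, -43.0, 9.0], [577.0, 35.0, 57.0]]
scene trigger_pad 0.48 [272. 218.  76.  61.] [603.  36.  57.] [[557.0, -35.0, 42.0], [657.0, 98.0, 98.0]]
scene key 0.67 [173. 186. 103.  74.] [ 463. -190.    5.] [[314.0, -249.0, 2.0], [515.0, -70.0, 21.0]]
scene key 0.41 [311. 210.  16.  13.] [584. 109.  54.] [[575.0, 99.0, 43.0], [592.0, 120.0, 62.0]]
scene mug 0.59 [390. 254.  69.  70.] [717. 212.  57.] [[665.0, 172.0, 3.0], [742.0, 278.0, 91.0]]
scene jar 0.69 [202. 270.  43.  68.] [740. -88.  70.] [[698.0, -118.0, 8.0], [751.0, -59.0, 97.0]]
scene spatula 0.8 [168. 183. 105.  70.] [ 459. -186.    5.] [[316.0, -251.0, 1.0], [517.0, -73.0, 21.0]]
scene test_bowl 0.83 [147. 233.  50.  38.] [ 619. -182.   47.] [[573.0, -221.0, 9.0],
[... 1250 characters left out ...]
48.0]]
{'t': 1.0, 'qpos': array([-1.90091751e-02,  4.23084153e-01,  1.62988903e+00,  5.64311382e-06,
        1.08859442e+00, -1.89842891e-02]), 'qvel': array([ 0.00093605,  0.00212056, -0.00075519, -0.0008118 ,  0.00116647,
        0.00015777]), 'joint_torque': array([ 1.80395113e-03, -5.44578338e+01, -2.74050575e+01,  6.43980433e-02,
        1.68592151e-02,  1.38932526e-05]), 'ee_pos': array([6.24994148e+02, 2.17543268e-02, 2.00689283e+02]), 'orientation': array([2.22146171e+00, 2.22140061e+00, 3.29531588e-05]), 'ft_force': array([-0.07853101,  0.4945668 ,  0.23561891]), 'moment': array([0.02485497, 0.03596203, 0.00031409]), 'grasp_force': 0.0, 'width': 87.88456671702731} 18.700000000000003
```

View pics/scene0.png

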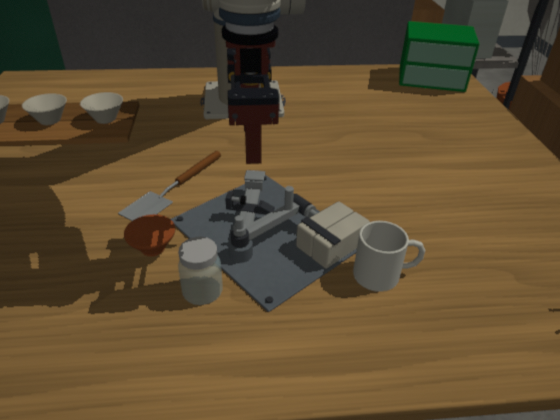

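View pics/side0.png

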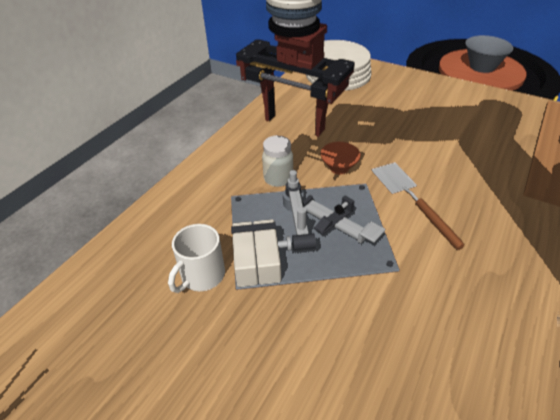

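The scene view shows the arm running from the pivot pin at about (242,235) to the head at about (300,205), with the post near (289,195). The trigger pad is at about (255,180) and the mould at about (333,232). The side view agrees. Next I'll fit the geometry.

```bash
python3 - <<'E'
from h import *
for n in("scene","side"):
    im=get_image(n); m=finder.silhouettes("hammer",im)
    m=min(m[:2],key=lambda r:r["mask"].sum())
    p=pts(im,m["mask"])
    hi=p[(p[:,2]>68)]
    _,lab,c=cv2.kmeans(hi[:,:2].astype(np.float32),2,None,(3,50,.1),5,cv2.KMEANS_PP_CENTERS)
    for k in(0,1):
        q=hi[lab[:,0]==k]; print(n,len(q),c[k],q.min(0).round(),q.max(0).round())
    bar=p[(p[:,2]>52)&(p[:,2]<60)]; l=cv2.fitLine(bar[:,:2].astype(np.float32),cv2.DIST_HUBER,0,.01,.01).ravel(); print("bar",l,len(bar))
    P=pts(im,np.ones((420,560),bool)); 
    pad=P[(abs(P[:,2]-52)<4)&(np.hypot(P[:,0]-460,P[:,1]+25)<45)]; print("pad",len(pad),pad.mean(0),pad.min(0),pad.max(0))
    pl=P[(abs(P[:,2]-6)<2.5)&(P[:,0]>380)&(P[:,0]<780)&(abs(P[:,1]-40)<190)]
    m=finder.silhouettes("knocker",im)[0]["mask"]; pl=pts(im,m); pl=pl[pl[:,2]<63]
    r=cv2.minAreaRect(pl[:,:2].astype(np.float32)); print(r,cv2.boxPoints(r).round().tolist())
E
```

```text
scene 158 [578.9662    68.700035] [567.  61.  68.] [584.  77. 103.]
scene 67 [648.2702   -24.227207] [637. -35.  68.] [655. -14.  76.]
bar [ 5.8985758e-01 -8.0750728e-01  6.0999536e+02  2.8613674e+01] 690
pad 145 [459.64511071   5.61878804  52.38429557] [438.67589789  -9.78917947  48.05602628] [474.9488384   19.45921114  55.54510686]
((569.7244873046875, 56.91276550292969), (332.74932861328125, 306.76953125), 36.0101203918457) [[345.0, 83.0], [525.0, -165.0], [794.0, 31.0], [614.0, 279.0]]
side 156 [571.51013   73.444786] [565.  62.  69.] [581.  79. 102.]
side 32 [638.8286   -16.771378] [631. -26.  68.] [650. -11.  74.]
bar [ 5.9442604e-01 -8.0415028e-01  5.9628772e+02  4.2560169e+01] 517
pad 176 [453.83922128   6.43844822  51.97980426] [436.22319262 -11.76512634  48.18795015] [473.32249699  19.65946299  54.64923459]
((580.5884399414062, 24.419967651367188), (303.67376708984375, 256.1570739746094), 36.17729187011719) [[382.0, 38.0], [534.0, -169.0], [779.0, 11.0], [628.0, 217.0]]
```

{"fn": "servo_tool", "kwargs": {
  "deltas": [
    [[20, -8, 0], [0, 0, -0.12]],
    [[40, -16, 0], [0, 0, -0.24]],
    [[62, -24, 0], [0, 0, -0.36]],
    [[82, -31, 0], [0, 0, -0.48]],
    [[102, -38, 0], [0, 0, -0.6]]
  ],
  "grip": 1
}}

```text
t: 1.72
ee_pos: [586.6, 102.9, 200.7]
orientation: [1.458, 2.783, 0.0]
ft_force: [0.0, 0.0, -0.8]
width: 57.8
grasp_force: 0.0
```

{"fn": "servo_tool", "kwargs": {
  "deltas": [
    [[0, 0, 15], [0, 0, -0.12]],
    [[0, 0, 30], [0, 0, -0.24]],
    [[0, 0, 50], [0, 0, -0.36]],
    [[0, 0, 70], [0, 0, -0.48]],
    [[0, 0, 80], [0, 0, -0.587]]
  ]
}}

```text
t: 2.13
ee_pos: [585.8, 102.0, 118.5]
orientation: [-0.589, -3.083, 0.001]
ft_force: [-0.1, -0.3, 0.8]
width: 24.9
grasp_force: 0.0
```

{"fn": "servo_tool", "kwargs": {
  "deltas": [
    [[0, 0, 0], [0, 0, 0]],
    [[0, 0, 0], [0, 0, 0]],
    [[0, 0, 0], [0, 0, 0]]
  ]
}}

```text
t: 2.38
ee_pos: [587.6, 102.1, 121.5]
orientation: [0.604, 3.082, 0.001]
ft_force: [-0.2, -0.1, 0.1]
width: 4.6
grasp_force: 0.0
```

```bash
python3 - <<'E'
from h import *
from scipy.spatial.transform import Rotation as R
o=ctrl.get_obs(); M=R.from_rotvec(o["orientation"]).as_matrix(); print(M.round(3),o["ee_pos"],o["ft_force"],o["width"])
a=get_image("side");b=get_image("scene");w=get_image("wrist")
cv2.imwrite("pics/c1.png",np.hstack([cv2.resize(a["frame"][110:310,180:450],(400,296)),cv2.resize(b["frame"][110:310,150:420],(400,296))]))
E
```

```text
[[-0.926  0.377  0.001]
 [ 0.377  0.926  0.   ]
 [-0.001  0.001 -1.   ]] [587.64070544 102.12261201 121.48466925] [-0.15454944 -0.13188723  0.08791295] 4.567886669139248
```

View pics/c1.png

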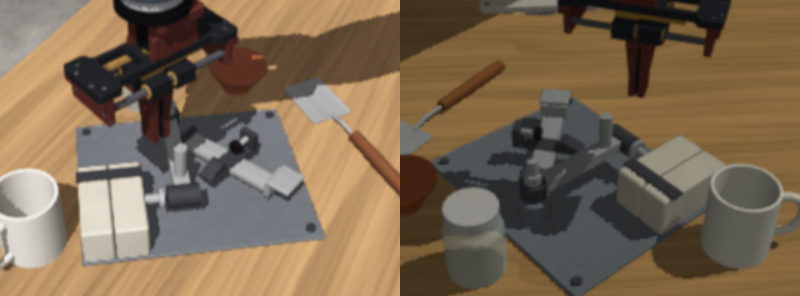

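The crop shows the shut fingers over the rest side of the post, with nothing below them in the way. I'll descend beside the post.

{"fn": "servo_tool", "kwargs": {
  "deltas": [
    [[0, 0, 20], [0, 0, 0]],
    [[0, 0, 36], [0, 0, 0]],
    [[0, 0, 46], [0, 0, 0]],
    [[0, 0, 49], [0, 0, 0]],
    [[0, 0, 49], [0, 0, 0]]
  ]
}}

```text
t: 2.95
ee_pos: [586.7, 101.9, 71.3]
orientation: [-0.6, -3.083, 0.001]
ft_force: [0.6, -1.3, 0.3]
width: 0.5
grasp_force: 0.0
```

{"fn": "servo_tool", "kwargs": {
  "deltas": [
    [[0, -2, 0], [0, 0, 0]],
    [[0, -5, 0], [0, 0, 0]],
    [[0, -8, 0], [0, 0, 0]],
    [[0, -10, 0], [0, 0, 0]]
  ]
}}

```text
t: 3.28
ee_pos: [583.5, 92.4, 72.4]
orientation: [0.599, 3.083, 0.0]
ft_force: [-0.1, -0.6, -0.1]
width: 0.5
grasp_force: 0.0
```

{"fn": "servo_tool", "kwargs": {
  "deltas": [
    [[2, -5, 0], [0, 0, 0]],
    [[4, -10, 0], [0, 0, 0]],
    [[6, -14, 0], [0, 0, 0]],
    [[8, -18, 0], [0, 0, 0]],
    [[8, -18, 0], [0, 0, 0]]
  ]
}}

```text
t: 3.7
ee_pos: [568.1, 78.5, 71.6]
orientation: [-0.6, -3.083, 0.0]
ft_force: [-0.2, 0.7, 1.0]
width: 0.5
grasp_force: 0.4
```

{"fn": "servo_tool", "kwargs": {
  "deltas": [
    [[1, -4, 0], [0, 0, 0]],
    [[2, -8, 0], [0, 0, 0]],
    [[3, -10, 0], [0, 0, 0]],
    [[3, -10, 0], [0, 0, 0]]
  ]
}}

```text
t: 4.03
ee_pos: [562.2, 70.7, 71.6]
orientation: [-0.599, -3.084, 0.0]
ft_force: [0.5, 2.9, -1.0]
width: 0.4
grasp_force: 1.2
```

```bash
python3 - <<'E'
from h import *
a=get_image("side");b=get_image("scene")
cv2.imwrite("pics/c2.png",np.hstack([cv2.resize(a["frame"][110:310,180:450],(400,296)),cv2.resize(b["frame"][110:310,150:420],(400,296))]))
for n in "ab":
    im=eval(n); P=pts(im,np.ones((420,560),bool))
    s=P[(P[:,2]>60)&(P[:,2]<70)&(np.hypot(P[:,0]-643,P[:,1]+22)<140)&(np.hypot(P[:,0]-643,P[:,1]+22)>90)]
    print(n,len(s),s.mean(0),s.min(0),s.max(0))
E
```

```text
a 286 [627.86275885  81.65105648  63.05694304] [ 530.74349409 -113.89278631   60.02063779] [745.03359255 117.44574385  69.7890348 ]
b 621 [673.41342707  16.42682605  63.81695464] [ 528.52812594 -123.10193688   60.02097351] [751.40053334 117.87980947  69.97061363]
```

View pics/c2.png

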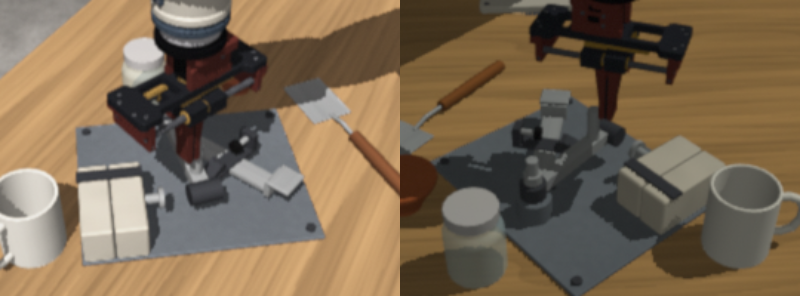

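The arm is following the fingers: the head has come away from the key, and the force fits the spring. I'll carry on, feeling for the ramp.

{"fn": "servo_tool", "kwargs": {
  "deltas": [
    [[0, -3, 0], [0, 0, 0]],
    [[1, -6, 0], [0, 0, 0]],
    [[1, -6, 0], [0, 0, 0]]
  ]
}}

```text
t: 4.38
ee_pos: [559.0, 65.4, 71.6]
orientation: [-0.599, -3.084, 0.0]
ft_force: [-1.7, 3.8, 0.0]
width: 0.9
grasp_force: 1.5
```

{"fn": "servo_tool", "kwargs": {
  "deltas": [
    [[0, -3, 0], [0, 0, 0]],
    [[1, -6, 0], [0, 0, 0]],
    [[1, -6, 0], [0, 0, 0]]
  ]
}}

```text
t: 4.63
ee_pos: [555.9, 60.2, 71.6]
orientation: [-0.599, -3.084, 0.0]
ft_force: [-1.0, 4.6, 0.1]
width: 0.7
grasp_force: 1.8
```

{"fn": "servo_tool", "kwargs": {
  "deltas": [
    [[0, -3, 0], [0, 0, 0]],
    [[1, -6, 0], [0, 0, 0]],
    [[1, -6, 0], [0, 0, 0]]
  ]
}}

```text
t: 4.88
ee_pos: [552.4, 55.7, 71.6]
orientation: [-0.6, -3.083, -0.001]
ft_force: [-1.0, 4.9, -0.7]
width: 0.6
grasp_force: 2.4
```

{"fn": "servo_tool", "kwargs": {
  "deltas": [
    [[0, -3, 0], [0, 0, 0]],
    [[0.5, -6, 0], [0, 0, 0]],
    [[0.5, -6, 0], [0, 0, 0]]
  ]
}}

```text
t: 5.13
ee_pos: [549.6, 50.6, 71.6]
orientation: [-0.599, -3.083, -0.001]
ft_force: [-1.3, 5.4, -1.1]
width: 0.4
grasp_force: 2.6
```

{"fn": "servo_tool", "kwargs": {
  "deltas": [
    [[0, -3, 0], [0, 0, 0]],
    [[0.5, -6, 0], [0, 0, 0]],
    [[0.5, -6, 0], [0, 0, 0]]
  ]
}}

```text
t: 5.38
ee_pos: [547.0, 44.8, 71.6]
orientation: [-0.599, -3.083, -0.001]
ft_force: [-0.7, 5.9, -0.2]
width: 0.4
grasp_force: 2.3
```

{"fn": "servo_tool", "kwargs": {
  "deltas": [
    [[0, -2, 0], [0, 0, 0]],
    [[0, -4, 0], [0, 0, 0]],
    [[0, -4, 0], [0, 0, 0]]
  ]
}}

```text
t: 5.63
ee_pos: [545.4, 41.2, 71.6]
orientation: [-0.6, -3.083, -0.001]
ft_force: [-1.9, 5.9, 0.6]
width: 0.4
grasp_force: 2.8
```

{"fn": "servo_tool", "kwargs": {
  "deltas": [
    [[0, -2, 0], [0, 0, 0]],
    [[0, -4, 0], [0, 0, 0]],
    [[0, -4, 0], [0, 0, 0]]
  ]
}}

```text
t: 5.88
ee_pos: [543.9, 37.6, 71.5]
orientation: [-0.6, -3.083, -0.001]
ft_force: [-1.5, 7.6, -0.3]
width: 0.4
grasp_force: 2.8
```

{"fn": "servo_tool", "kwargs": {
  "deltas": [
    [[0, -2, 0], [0, 0, 0]],
    [[-0.5, -4, 0], [0, 0, 0]],
    [[-0.5, -4, 0], [0, 0, 0]]
  ]
}}

```text
t: 6.13
ee_pos: [542.9, 33.7, 71.5]
orientation: [-0.6, -3.082, -0.001]
ft_force: [-2.1, 7.7, 0.3]
width: 0.2
grasp_force: 3.0
```

{"fn": "servo_tool", "kwargs": {
  "deltas": [
    [[0, -2, 0], [0, 0, 0]],
    [[-1, -5, 0], [0, 0, 0]],
    [[-1, -5, 0], [0, 0, 0]]
  ]
}}

```text
t: 6.38
ee_pos: [541.9, 28.5, 71.5]
orientation: [-0.599, -3.082, -0.001]
ft_force: [-1.6, 6.5, -0.3]
width: 0.7
grasp_force: 2.7
```

{"fn": "servo_tool", "kwargs": {
  "deltas": [
    [[0, 4, 0], [0, 0, 0]],
    [[0, 8, 0], [0, 0, 0]],
    [[0, 8, 0], [0, 0, 0]]
  ]
}}

```text
t: 6.63
ee_pos: [546.2, 36.4, 71.7]
orientation: [0.599, 3.083, 0.001]
ft_force: [0.2, 5.5, -2.5]
width: 0.8
grasp_force: 2.8
```

Not caught: the arm came back with the fingers. I'll push on.

{"fn": "servo_tool", "kwargs": {
  "deltas": [
    [[0, -4, 0], [0, 0, 0]],
    [[-0.5, -8, 0], [0, 0, 0]],
    [[-0.5, -8, 0], [0, 0, 0]]
  ]
}}

```text
t: 6.88
ee_pos: [542.7, 28.5, 71.5]
orientation: [-0.599, -3.083, -0.001]
ft_force: [-0.4, 5.4, -1.8]
width: 0.6
grasp_force: 2.3
```

{"fn": "servo_tool", "kwargs": {
  "deltas": [
    [[0, -2, 0], [0, 0, 0]],
    [[-1, -4, 0], [0, 0, 0]],
    [[-1, -4, 0], [0, 0, 0]]
  ]
}}

```text
t: 7.13
ee_pos: [542.2, 24.7, 71.5]
orientation: [-0.599, -3.083, -0.001]
ft_force: [-2.2, 6.7, 0.0]
width: 0.3
grasp_force: 3.0
```

{"fn": "servo_tool", "kwargs": {
  "deltas": [
    [[0, -2, 0], [0, 0, 0]],
    [[-1, -4, 0], [0, 0, 0]],
    [[-1, -4, 0], [0, 0, 0]]
  ]
}}

```text
t: 7.38
ee_pos: [541.8, 20.5, 71.5]
orientation: [-0.599, -3.083, -0.001]
ft_force: [-1.7, 6.5, -0.8]
width: 0.5
grasp_force: 3.0
```

{"fn": "servo_tool", "kwargs": {
  "deltas": [
    [[0, -2, 0], [0, 0, 0]],
    [[-1, -4, 0], [0, 0, 0]],
    [[-1, -4, 0], [0, 0, 0]]
  ]
}}

```text
t: 7.63
ee_pos: [541.2, 16.4, 71.5]
orientation: [-0.599, -3.083, -0.001]
ft_force: [-1.0, 7.5, -2.0]
width: 0.5
grasp_force: 3.1
```

{"fn": "servo_tool", "kwargs": {
  "deltas": [
    [[0, -2, 0], [0, 0, 0]],
    [[-1, -4, 0], [0, 0, 0]],
    [[-1, -4, 0], [0, 0, 0]]
  ]
}}

```text
t: 7.88
ee_pos: [540.4, 12.7, 71.5]
orientation: [-0.6, -3.082, -0.002]
ft_force: [-1.4, 10.2, -1.0]
width: 0.2
grasp_force: 4.2
```

{"fn": "servo_tool", "kwargs": {
  "deltas": [
    [[0, 4, 0], [0, 0, 0]],
    [[1, 8, 0], [0, 0, 0]],
    [[2, 12, 0], [0, 0, 0]],
    [[2, 12, 0], [0, 0, 0]]
  ]
}}

```text
t: 8.22
ee_pos: [544.0, 23.9, 71.8]
orientation: [0.597, 3.083, -0.001]
ft_force: [0.4, -1.3, -0.3]
width: 0.3
grasp_force: 0.0
```

The force is gone, so the catch is holding. I'll back off, lift clear and look.

{"fn": "servo_tool", "kwargs": {
  "deltas": [
    [[0, 6, 0], [0, 0, 0]],
    [[0, 12, 0], [0, 0, 0]],
    [[0, 14, -30], [0, 0, 0]],
    [[0, 14, -65], [0, 0, 0]],
    [[0, 14, -70], [0, 0, 0]]
  ]
}}

```text
t: 8.63
ee_pos: [552.1, 37.0, 146.4]
orientation: [0.597, 3.077, 0.002]
ft_force: [1.4, -0.8, -0.4]
width: 0.2
grasp_force: 0.0
```

```bash
python3 - <<'E'
from h import *
a=get_image("side");b=get_image("scene")
cv2.imwrite("pics/c3.png",np.hstack([cv2.resize(a["frame"][110:310,180:450],(400,296)),cv2.resize(b["frame"][110:310,150:420],(400,296))]))
o=ctrl.get_obs();print(o["ee_pos"],o["ft_force"])
for im in(a,b):
    P=pts(im,np.ones((420,560),bool)); r=np.hypot(P[:,0]-643,P[:,1]+22)
    s=P[(P[:,2]>70)&(P[:,2]<105)&(r<130)&(r>100)&(P[:,0]<600)]
    print("post",len(s),np.median(s,0))
    s=P[(abs(P[:,2]-52)<4)&(r>168)&(r<215)&(P[:,0]<500)&(abs(P[:,1]-8)<35)]
    print("pad",len(s),cv2.minAreaRect(s[:,:2].astype(np.float32)),np.median(s,0))
E
```

```text
[550.40474607  36.79543816 143.55554523] [ 0.24007184  1.01731307 -1.12520622]
post 137 [528.92782514  13.98625173  91.80118632]
pad 295 ((454.96551513671875, 12.71220874786377), (41.4898567199707, 33.72447967529297), 77.26222229003906) [454.19062091  15.02320082  51.83571989]
post 132 [537.56495459   8.99947853  90.09692806]
pad 152 ((456.5353698730469, 11.954169273376465), (39.97236251831055, 33.86214065551758), 80.92513275146484) [456.18343903  12.62689775  52.96226771]
```

View pics/c3.png

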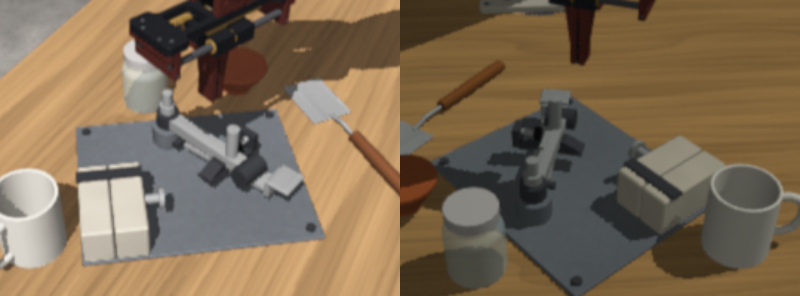

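The arm stands cocked by itself and the key still sticks out. The pad centre is at (455.5, 12.3). I'll move over the pad.

{"fn": "servo_tool", "kwargs": {
  "deltas": [
    [[20, -15, 0], [0, 0, 0]],
    [[45, -32, 0], [0, 0, 0]],
    [[66, -48, 0], [0, 0, 0]],
    [[82, -59, 10], [0, 0, 0]],
    [[82, -59, 30], [0, 0, 0]]
  ]
}}

```text
t: 9.15
ee_pos: [446.8, 12.1, 111.3]
orientation: [-0.6, -3.082, 0.001]
ft_force: [0.9, 0.5, 0.1]
width: 0.5
grasp_force: 0.0
```

{"fn": "servo_tool", "kwargs": {
  "deltas": [
    [[0, 0, 20], [0, 0, 0]],
    [[0, 0, 40], [0, 0, 0]],
    [[0, 0, 48], [0, 0, 0]],
    [[0, 0, 52], [0, 0, 0]],
    [[0, 0, 52], [0, 0, 0]]
  ]
}}

```text
t: 9.57
ee_pos: [449.7, 12.6, 58.6]
orientation: [-0.599, -3.081, 0.001]
ft_force: [1.1, -0.9, 0.1]
width: 0.3
grasp_force: 0.0
```

{"fn": "servo_tool", "kwargs": {
  "deltas": [
    [[-2, 0, 6], [0, 0, 0]],
    [[-2, 0, 11], [0, 0, 0]],
    [[-2, 0, 16], [0, 0, 0]],
    [[-2, 0, 19], [0, 0, 0]],
    [[-2, 0, 19], [0, 0, 0]]
  ]
}}

```text
t: 9.98
ee_pos: [452.1, 11.9, 40.2]
orientation: [-0.599, -3.083, 0.0]
ft_force: [-0.2, 1.1, 0.2]
width: 0.5
grasp_force: 0.0
```

{"fn": "servo_tool", "kwargs": {
  "deltas": [
    [[0, 0, 2], [0, 0, 0]],
    [[0, 0, 4], [0, 0, 0]],
    [[0, 0, 5], [0, 0, 0]],
    [[0, 0, 5], [0, 0, 0]]
  ]
}}

```text
t: 10.32
ee_pos: [452.3, 11.9, 35.6]
orientation: [-0.599, -3.084, 0.0]
ft_force: [0.3, 1.0, 0.3]
width: 0.7
grasp_force: 0.0
```

```bash
python3 - <<'E'
from h import *
a=get_image("side");b=get_image("scene")
cv2.imwrite("pics/c4.png",np.hstack([cv2.resize(a["frame"][110:310,180:450],(400,296)),cv2.resize(b["frame"][110:310,150:420],(400,296))]))
E
```

```text
(no output)
```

View pics/c4.png

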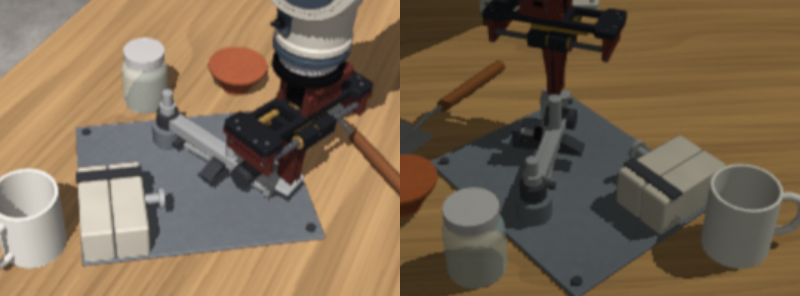

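```bash
python3 - <<'E'
from h import *
for n in("side","scene","wrist"):
    im=get_image(n); P=pts(im,np.ones((420,560),bool))
    s=P[(P[:,2]>20)&(P[:,2]<62)&(np.hypot(P[:,0]-455,P[:,1]-12)<30)]
    if len(s):
      print(n,len(s)); 
      for lo in range(20,62,4):
        q=s[(s[:,2]>=lo)&(s[:,2]<lo+4)]
        if len(q): print(lo,len(q),q[:,:2].min(0).round(),q[:,:2].max(0).round())
    if n!="wrist":
        u=P; K=im["K"]; c=np.linalg.inv(im["pose"])@np.array([455,12,45,1]); x,y=(K@(c[:3]/c[2]))[:2].astype(int)
        cr=cv2.resize(im["frame"][max(y-40,0):y+40,x-50:x+50],(400,320),interpolation=cv2.INTER_CUBIC)
        A=cr if n=="side" else np.hstack([A,cr])
cv2.imwrite("pics/c5.png",A)
E
```

```text
side 276
24 14 [467.  15.] [484.  28.]
28 26 [467.  -5.] [484.  29.]
32 13 [468.   2.] [485.  28.]
36 10 [468.  21.] [476.  28.]
40 6 [468.  25.] [477.  27.]
44 15 [443.  -1.] [477.  33.]
48 107 [437.  -2.] [475.  34.]
52 67 [437.  -2.] [470.  32.]
56 4 [439.  11.] [452.  24.]
60 14 [440.  11.] [465.  24.]
scene 159
24 1 [471.  -6.] [471.  -6.]
28 4 [469.  -8.] [472.  -4.]
32 4 [469.  -8.] [472.  -4.]
36 6 [469.  -8.] [473.  -4.]
40 6 [469.  -8.] [472.  -4.]
44 11 [469.  -8.] [478.  26.]
48 33 [443. -10.] [477.  32.]
52 84 [440.  -8.] [475.  32.]
56 3 [460.   5.] [463.  17.]
60 7 [451.   3.] [465.  24.]
wrist 2275
44 5 [440.  14.] [477.  25.]
48 330 [435. -10.] [477.  33.]
52 1859 [436. -10.] [473.  33.]
56 26 [439.   9.] [445.  24.]
60 55 [438.   8.] [446.  25.]
```

View pics/c5.png

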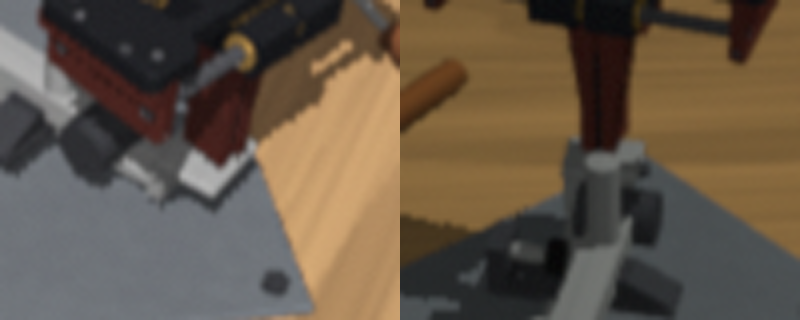

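The shut fingertips actually sit at z of about 54, just above the pad, although the TCP reads 35.6. I haven't touched the pad yet, so I'll keep going down by feel.

{"fn": "servo_tool", "kwargs": {
  "deltas": [
    [[0, 0, 2], [0, 0, 0]],
    [[0, 0, 4], [0, 0, 0]],
    [[0, 0, 6], [0, 0, 0]],
    [[0, 0, 6], [0, 0, 0]]
  ]
}}

```text
t: 10.9
ee_pos: [452.3, 11.9, 29.4]
orientation: [-0.599, -3.084, 0.0]
ft_force: [-0.7, -0.4, 1.9]
width: 0.8
grasp_force: 1.1
```

{"fn": "servo_tool", "kwargs": {
  "deltas": [
    [[0, 0, 2], [0, 0, 0]],
    [[0, 0, 4], [0, 0, 0]],
    [[0, 0, 5], [0, 0, 0]],
    [[0, 0, 5], [0, 0, 0]]
  ]
}}

```text
t: 11.23
ee_pos: [451.8, 11.9, 24.4]
orientation: [-0.599, -3.083, 0.0]
ft_force: [-1.5, 1.5, 3.5]
width: 0.8
grasp_force: 1.7
```

{"fn": "servo_tool", "kwargs": {
  "deltas": [
    [[0, 0, 2], [0, 0, 0]],
    [[0, 0, 4], [0, 0, 0]],
    [[0, 0, 4], [0, 0, 0]]
  ]
}}

```text
t: 11.48
ee_pos: [452.0, 11.8, 20.3]
orientation: [-0.599, -3.083, 0.0]
ft_force: [-3.0, 1.0, 2.6]
width: 0.6
grasp_force: 1.6
```

{"fn": "servo_tool", "kwargs": {
  "deltas": [
    [[0, 0, 2], [0, 0, 0]],
    [[0, 0, 4], [0, 0, 0]],
    [[0, 0, 5], [0, 0, 0]],
    [[0, 0, 5], [0, 0, 0]]
  ]
}}

```text
t: 11.82
ee_pos: [452.6, 11.8, 15.4]
orientation: [0.599, 3.084, 0.0]
ft_force: [-2.6, 1.4, 3.2]
width: 0.4
grasp_force: 1.4
```

```bash
python3 - <<'E'
from h import *
a=get_image("side");b=get_image("scene")
cv2.imwrite("pics/c6.png",np.hstack([cv2.resize(a["frame"][110:310,180:450],(400,296)),cv2.resize(b["frame"][110:310,150:420],(400,296))]))
E
```

```text
(no output)
```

View pics/c6.png

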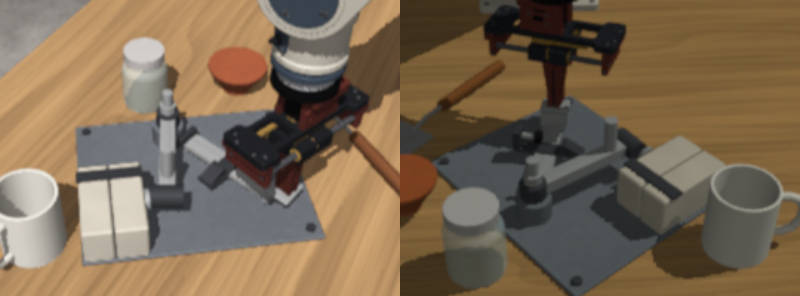

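The arm has flown and the head now rests against the mould side with the key driven in. I'll lift clear and check.

{"fn": "servo_tool", "kwargs": {
  "deltas": [
    [[0, 0, -15], [0, 0, 0]],
    [[0, 0, -45], [0, 0, 0]],
    [[0, 0, -80], [0, 0, 0]],
    [[0, 0, -115], [0, 0, 0]],
    [[0, 0, -130], [0, 0, 0]]
  ]
}}

```text
t: 12.33
ee_pos: [455.1, 11.8, 149.6]
orientation: [0.598, 3.078, 0.002]
ft_force: [1.3, -0.0, 0.3]
width: 0.3
grasp_force: 0.0
```

{"fn": "servo_tool", "kwargs": {
  "deltas": [
    [[0, 0, 0], [0, 0, 0]],
    [[0, 0, 0], [0, 0, 0]],
    [[0, 0, 0], [0, 0, 0]]
  ]
}}

```text
t: 12.58
ee_pos: [452.1, 11.8, 144.9]
orientation: [-0.599, -3.083, 0.0]
ft_force: [-0.5, 0.6, -0.3]
width: 0.4
grasp_force: 0.0
```

```bash
python3 - <<'E'
from h import *
a=get_image("side");b=get_image("scene")
cv2.imwrite("pics/c7.png",np.hstack([cv2.resize(a["frame"][195:285,215:335],(400,300),interpolation=2),cv2.resize(b["frame"][175:265,230:350],(400,300),interpolation=2)]))
for n,im in(("side",a),("scene",b)):
    P=pts(im,np.ones((420,560),bool)); d=P-np.array([643,-22,0]); t=np.radians(126.5)
    kx=-(d[:,0]*np.cos(t)+d[:,1]*np.sin(t)); ky=-(d[:,0]*-np.sin(t)+d[:,1]*np.cos(t))
    m=(P[:,2]>44)&(P[:,2]<60)&(abs(kx+145)<18)&(ky>-30)&(ky<60); print(n,np.histogram(ky[m],np.arange(-30,64,4)))
    for q in("key","mug","jar","test_bowl"):
        for r in finder.silhouettes(q,im)[:1]: print(q,r["score"],np.median(pts(im,r["mask"]),0).round(),r["mask"].sum())
print(ctrl.get_obs()["ft_force"])
E
```

```text
side (array([ 0,  0, 16, 19, 21, 27, 27, 24, 23, 26, 22, 21, 16,  0,  0,  0,  0,
        9, 25, 23, 19, 16, 12]), array([-30, -26, -22, -18, -14, -10,  -6,  -2,   2,   6,  10,  14,  18,
        22,  26,  30,  34,  38,  42,  46,  50,  54,  58,  62]))
mug 0.92 [698. 221.  56.] 2925
jar 0.69 [706. -68.  67.] 1369
test_bowl 0.92 [ 614. -159.   45.] 538
scene (array([ 0,  0,  1,  0,  0,  6,  9, 11,  8, 15, 15, 15, 63,  0,  0,  0,  0,
        4,  9,  7,  9,  4,  5]), array([-30, -26, -22, -18, -14, -10,  -6,  -2,   2,   6,  10,  14,  18,
        22,  26,  30,  34,  38,  42,  46,  50,  54,  58,  62]))
mug 0.78 [720. 212.  58.] 3283
jar 0.65 [740. -88.  71.] 2409
test_bowl 0.65 [ 617. -182.   47.] 1632
[ 0.37492889  0.20546581 -0.66757623]
```

View pics/c7.png

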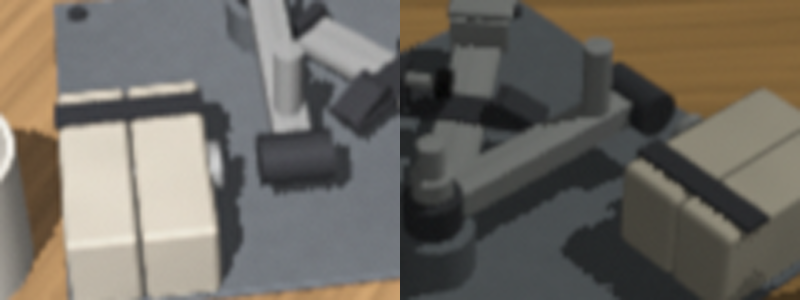

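The key's head now sits flat against the mould, starting at y of about 40–42 mm where 42 is fully home. The arm is back at rest and the mug, jar and bowl haven't moved.

```bash
python3 -c "
from h import *
print(close_job())"
```

```text
the job is handed in; nothing more can be done
None
```

The job is handed in: the knocker was cocked until the catch held, then released by the trigger, and the last pictures show the key fully home, the robot clear and the mug, jar and bowl unmoved (I didn't re-check the spatula, but went nowhere near it).

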